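# Fit the pointer knob to the bench dimmer and turn it up

## Robot

A 6-joint arm with a two-finger parallel gripper is mounted at the origin on the work surface. World frame = base frame: x ahead of the robot, y to its left, z up, the work surface at z = 0. Lengths are in m, angles in degrees, forces in N, time in s.
With the tool pointing down it reaches from about 0.35 to 0.875 m from the base axis. Payload 4.2 kg.
Tool frame: the origin (TCP) lies midway between the tips of the shut fingers; the grasp point (between the pads) lies 19 mm behind it (r.pinch_z is the distance from the TCP to the grasp point, in m); z points along the fingers, y is the line along which they close (so a half turn about z gives the same grasp; the last joint's range is limited). The gripper opens to 87 mm and grips with 3 to 60 N. Pads are 19 mm wide; open, the fingers measure 117 mm over their backs; the gripper's body (75 mm by 190 mm) begins 51 mm behind the grasp point.
Start: joints at [86.837, 22.042, 0.453, 0, -68.411, -14.817], TCP at [0.193, 0.594, 0.223] pointing down, gripper open.
Joint ranges: [-179.83, 179.83], [-69.29, 118.12], [-61.27, 80.66], [-181.25, 117.63], [-171.15, -9.14], [-177.46, 177.46]. Speed limits (degrees/s): [159.86, 159.86, 180, 180, 180, 180].

## Interface

Orientations are given as a 3x3 rotation matrix whose columns are the frame's x, y, z axes.
In Python, from station import r, imaging, models gives the robot as it stands. The module is installed in compiled form; this text tells all that it offers.
- The arm moves only by the tool apply_moves, never from a script. Its argument "moves" is a list of rows, each a list of 2 entries, a list of its own where there are three numbers: the shift along the tool's x, y, z in m, then the turn about the tool's z in degrees. A call has 1 to 5 rows; each row shifts and turns the commanded pose from where the row before left it, along the tool's axes as they then stand; what a row does not reach is not made up. A row lasts 1/12 s, in which the tool goes at most 41.7 mm and 7.16 degrees, less where a joint would pass 70% of its speed; a pose out of reach is approached as far as the arm can. A call is refused whole if a number of a shift passes 0.0417 or a number of a turn 7.16, either way. A call with a gripper value outside its range is refused whole. "hand" is the finger opening in m, from 0 to 0.087, set as the call begins (left out, the last holds). The fingers move at their own pace and stop on an object; the grip force is fixed at half the most. Time passes only in rows, so rows that do not move let the fingers close. It gives the time, the measured TCP pose, the force, the opening and the grip force at its end, in the units of the state.
- r.sense(): the state, without advancing time (a new reading comes with each control period).
- imaging.capture(name): name is "scene" or "top"; returns a dict with "frame" (384x512x3 uint8, blue, green, red), "intrinsics" (3x3 intrinsics, pixels), "eye" and "orientation" of the camera in the world. Camera axes: x right, y down, z forward; pixel columns grow to the right and rows downward; lengths in m; the calibration is good to about 2 mm. A picture is of the moment at which its call begins. There is no depth.
- r.finish_job(): hands the job in; it is judged then, once.
Trained networks look in a picture, given as the dict that the camera call returned (one of the last four; its "shot" number tells which), for a name from the list of things; names that differ only in an ending like _2 or _b are one class to them, and where a whole thing is asked for, a point or a joint stands for the part that bears it (a point fixed in the world has none). Each returns a list of dicts, best first, with "confidence" (0 to 1); they miss things now and then, are a little off and sometimes report something else, mostly with a low value. They report only what shows in the picture. A call takes as long as a camera call. They do not tell look-alikes from the thing itself.
- models.cut_out(picture, target): "region" (384x512 bool, what is visible of it) and "extent" ([left, top, width, height] as shares, 0 to 1, of the picture: columns of its width, rows of its height, round what is visible of it).
- models.place_of(picture, target): "at" ([column, row] as shares, 0 to 1, of the picture: columns of its width, rows of its height: a listed point, or the origin of a listed thing).
The state is a dict: "time_s": time; "joints": joint angles; "joint_velocities": joint speeds; "effort": joint torques, N m; "tcp_pos": TCP position; "ee_rot": TCP orientation; "wrist_force": force on the tool from outside, world axes, zero at the start; "moment": the same for the moment, N m; "gripper_width": opening from 0.0 (shut) to 1.0 (fully open); "gripper_force": force on a finger pad.
Only numpy, scipy, OpenCV 4.12 (cv2) and the standard library are available. Lean on these libraries where they do the work, as an engineer would, in place of code of your own. Each camera call takes 0.05 s, during which the arm holds its last target. There are 200 camera calls.

## Task

Take the loose black pointer knob out of the blue tray and fit it on the white bench dimmer's flat-sided shaft: push it on only gently while slowly turning it until it drops fully home. Then turn the dimmer all the way up, clockwise to its stop at the green mark, and let go. Never press the sprung shaft in hard, and leave the other things on the bench where they are.

Things in the scene. Friction and masses are not known exactly. Their poses are not given: they have to be found in the camera images.
- knob: the loose black pointer knob, about 60 g, upright in the blue tray: a round skirt 42 mm across, 18 mm high, and on it a grip bar 42 mm long, 14 mm wide, 20 mm high (38 mm in all). Origin: centre of the skirt's underside. z up; +x along the bar to its pointer end (white line on the bar from the middle to that end, white stripe down the skirt)
- knob_bore (a point): mouth of the knob's bore, at the knob's origin. 16 mm deep from below: first 4 mm a round stepped mouth (22 narrowing to 17 mm), then round, 17.2 mm across, with a flat 3.8 mm from the axis on the pointer (+x) side and one 5.8 mm behind: 0.6 mm play round the shaft, 0.09 rad of turning play. While bore and shaft do not match, the knob rides on the shaft's end 12 mm above home
- tray: the shallow blue parts tray in which the knob stands, 150 x 180 mm, 15 mm high, floor 4 mm thick, fixed to the bench; origin: centre of its underside
- dimmer: the white bench dimmer, 150 x 130 mm, top panel 60 mm above the bench, fixed. Origin: centre of its underside; z up; +x is 12 o'clock of its dial. The steel shaft stands up from the centre of the panel. With the knob fully home the bore's end sits on the shaft's end and the skirt's underside stands about 6 mm above the panel (lower while the shaft is pressed in)
- shaft_end (a point): centre of the end of the steel shaft, 22 mm above the panel. 16 mm across, a deep flat 3.2 mm and behind it a back flat 5.2 mm from the axis. The deep flat's direction is not measured: at the start 0.8 rad counterclockwise to 0.6 rad clockwise (from above) of 12 o'clock (dimmer's +x). The shaft turns stiffly (0.15 N m), stays where left; its clockwise stop (full) is 1.0 rad from 12 o'clock
- full_mark: the green full mark painted on the dimmer's panel. Origin: on the shaft's axis, at the height of the panel's top; +x points from the axis to the mark, which is 1.05 rad clockwise (seen from above) from the dimmer's +x
- bush (a joint): how far the shaft is pressed down into the dimmer, in m: 0 to 0.006, against a spring of 2.5 N per mm; its own and the knob's weight give about 0.5 mm. More than 4 mm (10 N) harms the dimmer.
- spare_knob: a bystander: small round red push-on knob, 26 mm across, 16 mm high, lying in the same tray; origin centre of its underside
- connector_a: a bystander: white and orange lever connector, 24 x 16 x 13 mm, on the bench; origin centre of its underside
- connector_b: a bystander: a second white and orange lever connector, same size; origin centre of its underside
- driver: a bystander: white lamp driver, 55 x 160 x 30 mm; origin centre of its underside
- screwdriver: a bystander: screwdriver with a red handle, 170 mm long, lying; origin on its underside
- lamp_puck: a bystander: round aluminium lamp module, 70 mm across, 17 mm high; origin centre of its underside
- screw_jar: a bystander: glass jar with an orange cap, 56 mm across, 70 mm high; origin centre of its underside
Not all that is in view belongs to the job. Of the things that look like the knob, take the one that is farthest to the robot's right at the start.

How it is judged (in metres and radians):
On the way, in this order (a step that is already met when the one before it is completed fails the run):
1. the knob is lifted out of the tray (height (world z) of knob above 0.04 m), for 0.1 s.
2. the knob is fully home on the shaft (z of knob in the frame of full_mark below 0.008 m and horizontal distance between knob and full_mark below 0.003 m and angle between knob's own z axis and vertical below 0.12 rad), for 0.2 s.
At the end, for the whole second after the job is handed in: the knob is fully home on the shaft (underside less than 8 mm above the panel, within 3 mm of the axis, tilted less than 0.12 rad), its pointer is within 0.2 rad of the green full mark, it is let go and at rest (all of step 2 and angle between the x axis of knob and the x axis of full_mark, either way round below 0.2 rad and linear speed of knob below 0.01 m/s and contact force between the fingers and knob below 0.1 N); the robot touches nothing.
It fails at once if the shaft is pressed in more than 4 mm (10 N) (value of joint bush above 0.004 m).
It fails at once if a bystander is moved by more than 20 mm (distance of any of spare_knob, connector_a, connector_b, driver, screwdriver, lamp_puck, screw_jar from where it was at the start of the episode above 0.02 m).
It also fails if it takes over 64 s, if anything falls off the work surface, if the arm or the gripper's body presses on something with over 40 N, if the wrist force passes 120 N, or if a joint passes its speed limit or range.

## Working session

There is one attempt and no reset: what is moved stays moved. The work goes in short steps, Python scripts to look and compute and a tool call to move; the robot and the scene stay as the last step left them, time stands still between calls to the robot, and variables do not carry over. Pictures are saved under pics/ and viewed, at most 10 in all, crops included, and the job is handed in when it is done.

Besides the shell and the picture viewer there is one more tool, called after ">>>" as a command line: name --argument value ..., lists and objects as JSON in quotes. apply_moves: Moves the arm, as the interface text tells. Its arguments: {"type":"object","properties":{"moves":{"type":"array"},"hand":{"type":"number"}},"required":["moves"]}

```bash
mkdir -p pics
cat > h.py <<'E'
import numpy as np, cv2
from station import r, imaging, models
def px(p,at): return np.array([at[0]*512,at[1]*384])
def ray(p,uv,z):
    K=np.array(p["intrinsics"]);R=np.array(p["orientation"]);e=np.array(p["eye"])
    d=R@np.linalg.solve(K,[uv[0],uv[1],1]); return e+d*(z-e[2])/d[2]
def proj(p,X):
    K=np.array(p["intrinsics"]);R=np.array(p["orientation"]);e=np.array(p["eye"])
    c=K@(R.T@(np.array(X)-e)); return c[:2]/c[2]
E
python3 - <<'E'
from h import *
s=r.sense();print(s)
ims=[]
for n in("scene","top"):
    p=imaging.capture(n);ims.append(p["frame"])
    print(n,p["eye"],np.round(p["orientation"],3).tolist(),p["intrinsics"])
    for t,z in(("knob",.004),("spare_knob",.004),("tray",0),("dimmer",0),("shaft_end",.082),("full_mark",.06),("knob_bore",.004)):
        for d in models.place_of(p,t): 
            u=px(p,d["at"]);print(t,round(d["confidence"],2),u.round(1),ray(p,u,z).round(4))
    cv2.imwrite(f"pics/{n}0.png",p["frame"])
E
```

```text
{'time_s': 0.0, 'joints': array([ 8.68346359e+01,  2.20907775e+01,  3.76588941e-01, -2.92554376e-02,
       -6.84126327e+01, -1.48143603e+01]), 'joint_velocities': array([-0.07488897, -0.00445728,  0.03654481,  0.02708218, -0.04309375,
       -0.11113596]), 'effort': array([ 5.05862372e-04, -3.90665925e+01,  1.87402350e+01,  4.21973839e+00,
        1.09959953e-02, -1.85400768e-04]), 'tcp_pos': array([0.19274076, 0.59386912, 0.22143698]), 'ee_rot': array([[ 9.51107674e-01, -3.08858926e-01, -5.96283764e-04],
       [-3.08859483e-01, -9.51105173e-01, -2.18380701e-03],
       [ 1.07359715e-04,  2.26120350e-03, -9.99997438e-01]]), 'wrist_force': array([-0.74118452, -0.7809776 ,  0.47587308]), 'moment': array([-0.02263909,  0.03178223, -0.06199626]), 'gripper_force': 0.0, 'gripper_width': 0.9998644874539198}
scene [ 1.05044868 -0.01707922  0.72336514] [[0.034, 0.785, -0.619], [0.999, -0.028, 0.019], [-0.003, -0.619, -0.785]] [[376.9280356    0.         252.3811786 ]
 [  0.         376.9280356  191.58907197]
 [  0.           0.           1.        ]]
knob 0.91 [158.3 222.3] [ 0.5651 -0.2178
[... 1159 characters left out ...]
24  0.004 ]
knob 0.3 [182.2 208. ] [0.5681 0.1915 0.004 ]
spare_knob 0.51 [301.8 134.9] [ 0.7828 -0.1312  0.004 ]
spare_knob 0.4 [297.6 221. ] [ 0.5393 -0.1199  0.004 ]
tray 0.9 [323.2 215.5] [ 0.5563 -0.1898  0.    ]
dimmer 0.63 [180.3 207.9] [0.569  0.1974 0.    ]
dimmer 0.39 [372.4 162. ] [ 0.7101 -0.3289  0.    ]
shaft_end 0.61 [175.2 204.5] [0.5634 0.197  0.082 ]
shaft_end 0.22 [249.6 234.7] [0.491  0.0082 0.082 ]
shaft_end 0.21 [181.1 208.5] [0.5535 0.1817 0.082 ]
knob_bore 0.69 [332.  211.5] [ 0.5671 -0.2133  0.004 ]
knob_bore 0.52 [258.4 260.5] [ 0.4317 -0.0162  0.004 ]
knob_bore 0.49 [289.7 288.6] [ 0.3602 -0.0994  0.004 ]
knob_bore 0.46 [254.1 165.9] [6.899e-01 5.000e-04 4.000e-03]
```

View pics/scene0.png

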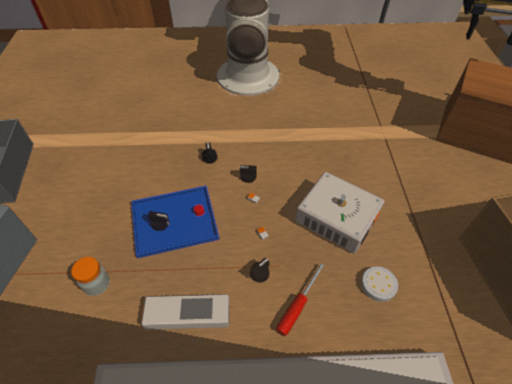

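View pics/top0.png

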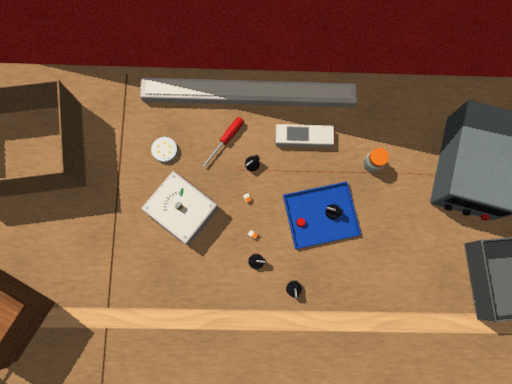

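Scene view: the candidates that look like the knob are (158,222) in the tray, (260,272), (248,174) and (209,155). The one in the blue tray, at y≈-0.21, is the farthest right, so I choose that one. The dimmer is at (340,210), with its green mark at (343,217). In the top view the knob is at (333,212), the dimmer at (180,207) and the green mark at (181,192). Next is one close crop to check the choice.

Run:
```python
from h import *
S=imaging.capture("scene");T=imaging.capture("top")
def crop(f,c,w=25):
    x,y=c; return cv2.resize(f[y-w*3//4:y+w*3//4,x-w:x+w],(400,300),interpolation=cv2.INTER_CUBIC)
a=np.vstack([np.hstack([crop(S["frame"],(160,220)),crop(T["frame"],(332,212))]),
 np.hstack([crop(S["frame"],(340,212),44),crop(T["frame"],(180,207),40)])])
cv2.imwrite("pics/crop1.png",a)
for p in(S,T):
    for t in("knob","dimmer","tray"):
        for d in models.cut_out(p,t)[:5]:
            m=d["region"].astype(np.uint8);ys,xs=np.nonzero(m)
            if len(xs): print(t,round(d["confidence"],2),xs.mean().round(1),ys.mean().round(1),len(xs),cv2.minAreaRect(np.c_[xs,ys].astype(np.float32)))
    # green mark
    h=cv2.cvtColor(p["frame"],cv2.COLOR_BGR2HSV);g=cv2.inRange(h,(45,90,50),(90,255,255))
    n,l,st,c=cv2.connectedComponentsWithStats(g)
    for i in range(1,n):
        if st[i,4]>4: print("green",c[i],st[i,4],ray(p,c[i],.06).round(4))
```

```text
knob 0.91 259.8 270.6 352 ((259.0, 270.0), (22.0, 18.0), 90.0)
knob 0.89 158.4 220.5 316 ((158.9499969482422, 219.8500213623047), (21.187259674072266, 18.34120750427246), 71.56504821777344)
knob 0.72 248.1 173.0 293 ((248.0, 173.5), (17.0, 18.0), 90.0)
knob 0.71 294.6 308.9 724 ((299.7783203125, 298.59906005859375), (14.569287300109863, 80.32533264160156), 29.05460548400879)
knob 0.67 209.0 153.8 240 ((209.5, 152.5), (21.0, 15.0), 90.0)
dimmer 0.84 339.1 211.1 4238 ((338.0796203613281, 210.02667236328125), (75.39600372314453, 61.18335723876953), 27.979473114013672)
tray 0.78 173.8 221.5 4123 ((172.4113006591797, 220.7250213623047), (57.4053955078125, 84.37348175048828), 77.82854461669922)
green [342.41666667 217.41666667] 12 [0.6043 0.1876 0.06  ]
knob 0.64 294.0 287.8 207 ((294.0, 288.0), (16.0, 14.0), 90.0)
knob 0.59 333.7 210.9 202 ((334.5, 211.0), (17.0, 14.0), 0.0)
knob 0.5 252.8 162.5 189 ((252.0, 162.5), (15.0, 14.0), 90.0)
dimmer 0.81 180.5 207.5 3087 ((180.53465270996094, 207.34652709960938), (60.3686637878418, 52.347652435302734), 39.28940963745117)
tray 0.74 321.7 214.4 3388 ((322.0443115234375, 214.63095092773438), (56.263336181640625, 67.58927154541016), 77.6609115600586)
green [181.25       191.66666667] 12 [0.6013 0.1872 0.06  ]
```

View pics/crop1.png

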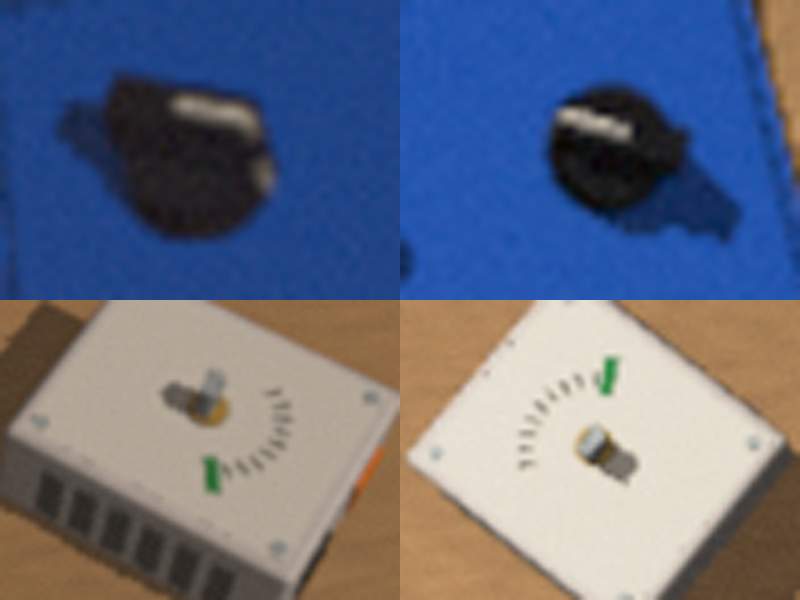

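The top crop shows the knob upright in the tray at top (333,211), with its white line running from (335.8,209.8) out to (326.8,207.4). The shaft end is at top (178.5,204.5) and scene (343,196), and the green mark is at top (181,192).

```bash
cat > seg.py <<'E'
from h import *
def tri(ps,uvs):
    A=[];b=[]
    for p,u in zip(ps,uvs):
        e=np.array(p["eye"]);d=ray(p,u,0)-e;d/=np.linalg.norm(d);P=np.eye(3)-np.outer(d,d);A.append(P);b.append(P@e)
    return np.linalg.lstsq(np.vstack(A),np.hstack(b),rcond=None)[0]
E
python3 - <<'E'
from seg import *
S=imaging.capture("scene");T=imaging.capture("top")
print("inner",ray(S,(156.5,214.2),.042),ray(T,(335.8,209.8),.042),tri((S,T),((156.5,214.2),(335.8,209.8))))
print("outer",ray(S,(166.9,216.2),.042),ray(T,(326.8,207.4),.042))
print("shaft",ray(S,(342.9,196.2),.082),ray(T,(178.5,204.5),.082),tri((S,T),((342.9,196.2),(178.5,204.5))))
# bright white line centroid on knob
for p,(x,y),z in((S,(160,215),.042),(T,(331,208),.042)):
    g=p["frame"][y-8:y+9,x-10:x+11].astype(int);w=g.min(2);w=np.where(w>75,w,0)
    ys,xs=np.nonzero(w);print("line px",len(xs),np.c_[xs+x-10,ys+y-8][:30].tolist())
    print(ray(p,(np.average(xs,weights=w[ys,xs])+x-10,np.average(ys,weights=w[ys,xs])+y-8),z))
# panel outline in top: white pixels inside the dimmer region
for p,n in((S,"s"),(T,"t")):
    m=models.cut_out(p,"dimmer")[0]["region"].astype(np.uint8)
    m=m*(p["frame"].min(2)>(120 if n=="s" else 150))
    c=max(cv2.findContours(cv2.morphologyEx(m,cv2.MORPH_CLOSE,np.ones((9,9),np.uint8)),cv2.RETR_EXTERNAL,cv2.CHAIN_APPROX_NONE)[0],key=cv2.contourArea)[:,0]
    W=np.array([ray(p,u,.06)[:2] for u in c],np.float32);print(n,cv2.minAreaRect(W))
E
```

```text
inner [ 0.56918491 -0.21375377  0.042     ] [ 0.56549221 -0.21645094  0.042     ] [ 0.56608244 -0.21615439  0.03766725]
outer [ 0.57534758 -0.1903029   0.042     ] [ 0.57138667 -0.1927729   0.042     ]
shaft [0.56443042 0.19179307 0.082     ] [0.56364307 0.18872281 0.082     ] [0.56403355 0.19035672 0.08150719]
line px 25 [[157, 214], [158, 214], [159, 214], [160, 214], [161, 214], [162, 214], [163, 214], [157, 215], [158, 215], [159, 215], [160, 215], [161, 215], [162, 215], [163, 215], [164, 215], [165, 215], [166, 215], [162, 216], [163, 216], [164, 216], [165, 216], [166, 216], [165, 217], [166, 217], [168, 223]]
[ 0.57267328 -0.20113646  0.042     ]
line px 22 [[326, 207], [327, 207], [328, 207], [329, 207], [330, 207], [327, 208], [328, 208], [329, 208], [330, 208], [331, 208], [332, 208], [333, 208], [329, 209], [330, 209], [331, 209], [332, 209], [333, 209], [334, 209], [335, 209], [333, 210], [334, 210], [335, 210]]
[ 0.56927846 -0.20300362  0.042     ]
s ((0.5685186982154846, 0.19235646724700928), (0.1478317826986313, 0.1267801970243454), 53.25991439819336)
t ((0.5632550120353699, 0.19196614623069763), (0.14596405625343323, 0.12671241164207458), 53.172847747802734)
```

>>> apply_moves --moves '[[[0.0242,0.0261,0],0],[[0.0242,0.0261,0],0],[[0.0242,0.0261,0],0],[[0.0242,0.0261,0],0],[[0.0242,0.0261,0],0]]' --hand 0.06

```text
time_s: 1.82
tcp_pos: [0.2681, 0.4314, 0.2226]
ee_rot: [[0.951, -0.308, 0.0], [-0.308, -0.951, 0.0], [0.0, -0.0, -1.0]]
wrist_force: [-0.2, -0.0, 0.2]
gripper_width: 0.735
gripper_force: 0.0
```

>>> apply_moves --moves '[[[0.0242,0.0261,0],0],[[0.0242,0.0261,0],0],[[0.0242,0.0261,0],0],[[0.0242,0.0261,0],0],[[0.0242,0.0261,0],0]]'

```text
time_s: 2.23
tcp_pos: [0.3429, 0.2699, 0.2229]
ee_rot: [[0.951, -0.308, 0.001], [-0.308, -0.951, 0.001], [0.0, -0.001, -1.0]]
wrist_force: [0.9, 0.4, -0.1]
gripper_width: 0.683
gripper_force: 0.0
```

>>> apply_moves --moves '[[[0.0242,0.0261,0],0],[[0.0242,0.0261,0],0],[[0.0242,0.0261,0],0],[[0.0242,0.0261,0],0],[[0.0242,0.0261,0],0]]'

```text
time_s: 2.65
tcp_pos: [0.4177, 0.1084, 0.223]
ee_rot: [[0.951, -0.308, 0.001], [-0.308, -0.951, 0.001], [0.001, -0.001, -1.0]]
wrist_force: [0.8, 1.0, -0.0]
gripper_width: 0.69
gripper_force: 0.0
```

>>> apply_moves --moves '[[[0.0242,0.0261,0],0],[[0.0242,0.0261,0],0],[[0.0242,0.0261,0],0],[[0.0242,0.0261,0],0],[[0.0242,0.0261,0],0]]'

```text
time_s: 3.07
tcp_pos: [0.4926, -0.0532, 0.2229]
ee_rot: [[0.951, -0.309, 0.001], [-0.309, -0.951, 0.0], [0.001, -0.0, -1.0]]
wrist_force: [0.6, 0.8, -0.1]
gripper_width: 0.691
gripper_force: 0.0
```

>>> apply_moves --moves '[[[0.0242,0.0261,0],0],[[0.0242,0.0261,0],0],[[0.0242,0.0261,0],0],[[0.0242,0.0261,0],0],[[0.0242,0.0261,0],0]]'

```text
time_s: 3.48
tcp_pos: [0.5674, -0.2148, 0.2226]
ee_rot: [[0.951, -0.309, 0.0], [-0.309, -0.951, -0.0], [0.0, -0.0, -1.0]]
wrist_force: [0.4, 1.0, 0.2]
gripper_width: 0.688
gripper_force: 0.0
```

>>> apply_moves --moves '[[[0,0,0],7.15],[[0,0,0],7.15],[[0,0,0],7.15],[[0,0,0],7.15],[[0,0,0],7.15]]'

```text
time_s: 3.9
tcp_pos: [0.5669, -0.2131, 0.2224]
ee_rot: [[0.586, -0.81, -0.0], [-0.81, -0.586, 0.0], [-0.0, 0.0, -1.0]]
wrist_force: [-0.8, -0.2, 0.5]
gripper_width: 0.687
gripper_force: 0.0
```

>>> apply_moves --moves '[[[0,0,0],7.15],[[0,0,0],7.15],[[0,0,0],7.15],[[0,0,0],7.15],[[0,0,0],7.15]]'

```text
time_s: 4.32
tcp_pos: [0.5669, -0.2129, 0.2226]
ee_rot: [[0.003, -1.0, 0.0], [-1.0, -0.003, -0.0], [0.0, -0.0, -1.0]]
wrist_force: [-0.5, -0.8, 0.2]
gripper_width: 0.689
gripper_force: 0.0
```

>>> apply_moves --moves '[[[0,0,0],7.15],[[0,0,0],7.15],[[0,0,0],0],[[0,0,0],0]]'

```text
time_s: 4.65
tcp_pos: [0.5669, -0.2129, 0.2226]
ee_rot: [[-0.235, -0.972, 0.0], [-0.972, 0.235, -0.0], [-0.0, -0.0, -1.0]]
wrist_force: [0.2, 0.3, -0.2]
gripper_width: 0.687
gripper_force: 0.0
```

```bash
cat >> h.py <<'E'
def st(goal=None,yaw=None):
    s=r.sense();R=np.array(s["ee_rot"]);t=np.array(s["tcp_pos"])
    y=np.degrees(np.arctan2(R[1,0],R[0,0]))
    print("t",s["time_s"],"tcp",t.round(4),"yaw",y.round(2),"z",R[:,2].round(4),"J",np.round(s["joints"],1),"F",np.round(s["wrist_force"],2),"M",np.round(s["moment"],3),"g",round(s["gripper_width"]*87,1),round(s["gripper_force"],1))
    if goal is not None: print("tool shift",(R.T@(np.array(goal)-t)).round(4))
    if yaw is not None: print("turn",round((y-yaw+180)%360-180,2))
    return s
E
python3 -c "
from h import *
st([.5675,-.215,.12],-104.4)"
```

```text
t 4.65 tcp [ 0.5669 -0.2129  0.2226] yaw -103.6 z [ 1.e-04 -0.e+00 -1.e+00] J [ -5.3  20.2  -2.4   0.  -67.4  -8.3] F [ 0.17  0.27 -0.21] M [ 0.051 -0.086  0.026] g 59.8 0.0
tool shift [ 0.0019 -0.001   0.1026]
turn 0.8
```

>>> apply_moves --moves '[[[0.0019,-0.001,0.03],0.8],[[0,0,0.04],0],[[0,0,0.04],0],[[0,0,0.035],0],[[0,0,0.025],0]]' --hand 0.05

```text
time_s: 5.07
tcp_pos: [0.5656, -0.2147, 0.0492]
ee_rot: [[-0.249, -0.968, -0.004], [-0.968, 0.249, 0.001], [0.0, 0.004, -1.0]]
wrist_force: [-0.1, 0.4, -0.5]
gripper_width: 0.579
gripper_force: 0.0
```

>>> apply_moves --moves '[[[0,0,0.012],0],[[0,0,0.008],0],[[0,0,0.005],0],[[0,0,0.0025],0],[[0,0,0],0]]'

```text
time_s: 5.48
tcp_pos: [0.568, -0.2151, 0.0255]
ee_rot: [[-0.251, -0.968, 0.001], [-0.968, 0.251, -0.0], [-0.0, -0.001, -1.0]]
wrist_force: [-0.1, 0.4, 0.4]
gripper_width: 0.576
gripper_force: 0.0
```

Run:
```python
from h import *
st([.5675,-.215,.0245],-104.4)
S=imaging.capture("scene");T=imaging.capture("top")
def crop(f,c,w=25):
    x,y=c; return cv2.resize(f[y-w*3//4:y+w*3//4,x-w:x+w],(400,300),interpolation=cv2.INTER_CUBIC)
cv2.imwrite("pics/g1.png",np.hstack([crop(S["frame"],(160,215),35),crop(T["frame"],(332,208),35)]))
```

```text
t 5.4833 tcp [ 0.568  -0.2151  0.0255] yaw -104.53 z [ 1.1e-03 -2.0e-04 -1.0e+00] J [ -5.5  31.8 -15.2   0.  -42.9  -9.1] F [-0.06  0.41  0.38] M [ 0.088 -0.081  0.029] g 50.1 0.0
tool shift [0.     0.0005 0.001 ]
turn -0.13
```

View pics/g1.png

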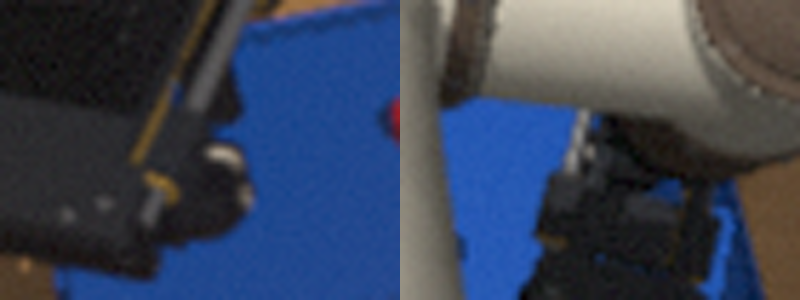

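The scene crop (left half) shows the knob's pointer end between the open fingers, with its white line at crop (225,155). I close on the bar and lift.

>>> apply_moves --moves '[[[0,0.0005,0.001],0],[[0,0,0],0],[[0,0,0],0],[[0,0,0],0],[[0,0,0],0]]' --hand 0.005

```text
time_s: 6.0
tcp_pos: [0.5671, -0.2149, 0.0243]
ee_rot: [[-0.252, -0.968, 0.0], [-0.968, 0.252, -0.0], [-0.0, -0.0, -1.0]]
wrist_force: [0.7, -0.1, 0.3]
gripper_width: 0.282
gripper_force: 0.0
```

>>> apply_moves --moves '[[[0,0,0],0],[[0,0,0],0],[[0,0,0],0],[[0,0,0],0],[[0,0,0],0]]'

```text
time_s: 6.42
tcp_pos: [0.5669, -0.2149, 0.0241]
ee_rot: [[-0.252, -0.968, -0.0], [-0.968, 0.252, 0.0], [0.0, 0.0, -1.0]]
wrist_force: [0.5, 0.1, 0.4]
gripper_width: 0.161
gripper_force: 30.0
```

>>> apply_moves --moves '[[[0,0,-0.005],0],[[0,0,-0.015],0],[[0,0,-0.03],0],[[0,0,-0.04],0],[[0,0,-0.04],0]]'

```text
time_s: 6.83
tcp_pos: [0.566, -0.2147, 0.1547]
ee_rot: [[-0.252, -0.968, -0.003], [-0.968, 0.252, 0.0], [0.0, 0.003, -1.0]]
wrist_force: [1.3, -0.5, -0.3]
gripper_width: 0.162
gripper_force: 30.0
```

Run:
```python
from h import *
st([.565,.1915,.155])
S=imaging.capture("scene")
for t in("knob","knob_bore"):
  for d in models.place_of(S,t)[:4]: print(t,d["confidence"],px(S,d["at"]))
print(proj(S,[.568,-.215,.13]))
```

```text
t 6.8333 tcp [ 0.566  -0.2147  0.1547] yaw -104.58 z [-2.8e-03  4.0e-04 -1.0e+00] J [ -5.5  23.3  -7.8  -0.  -59.   -9.1] F [ 1.25 -0.48 -0.35] M [ 0.059 -0.276  0.004] g 14.1 30.0
tool shift [-3.929e-01  1.033e-01 -1.000e-04]
knob 0.65 [143.8208 187.584 ]
knob 0.63 [259.4816 275.0976]
knob 0.56 [208.4864 154.4064]
knob 0.54 [247.3984 174.9888]
knob_bore 0.79 [208.0768 157.0176]
knob_bore 0.76 [143.616  188.3904]
knob_bore 0.75 [261.376 276.096]
knob_bore 0.51 [248.9856 180.5184]
[147.12964494 188.79374403]
```

>>> apply_moves --moves '[[[-0.0327,0.0086,0],0],[[-0.0327,0.0086,0],0],[[-0.0327,0.0086,0],0],[[-0.0327,0.0086,0],0],[[-0.0327,0.0086,0],0]]'

```text
time_s: 7.4
tcp_pos: [0.5651, -0.0445, 0.1525]
ee_rot: [[-0.252, -0.968, -0.003], [-0.968, 0.252, -0.0], [0.001, 0.003, -1.0]]
wrist_force: [1.1, 1.1, -1.3]
gripper_width: 0.156
gripper_force: 30.0
```

>>> apply_moves --moves '[[[-0.0327,0.0086,0],0],[[-0.0327,0.0086,0],0],[[-0.0327,0.0086,0],0],[[-0.0327,0.0086,0],0],[[-0.0327,0.0086,0],0]]'

```text
time_s: 7.82
tcp_pos: [0.5647, 0.1246, 0.1526]
ee_rot: [[-0.252, -0.968, -0.003], [-0.968, 0.252, -0.001], [0.002, 0.003, -1.0]]
wrist_force: [0.0, 1.1, -0.3]
gripper_width: 0.158
gripper_force: 30.0
```

>>> apply_moves --moves '[[[-0.0327,0.0086,0],0],[[-0.0327,0.0086,0],0],[[0,0,0],-7],[[0,0,0],-7],[[0,0,0],-7]]'

```text
time_s: 8.23
tcp_pos: [0.5646, 0.1914, 0.1521]
ee_rot: [[0.119, -0.993, -0.003], [-0.993, -0.119, -0.001], [0.001, 0.003, -1.0]]
wrist_force: [-0.7, 0.1, -0.9]
gripper_width: 0.153
gripper_force: 30.0
```

>>> apply_moves --moves '[[[0,0,0],-6.5],[[0,0,0.02],0],[[0,0,0.014],0],[[0,0,0],0],[[0,0,0],0]]'

```text
time_s: 8.65
tcp_pos: [0.5648, 0.1902, 0.1183]
ee_rot: [[0.224, -0.975, -0.004], [-0.975, -0.224, -0.002], [0.001, 0.004, -1.0]]
wrist_force: [0.0, 0.1, -0.7]
gripper_width: 0.159
gripper_force: 30.0
```

Run:
```python
from h import *
st([.565,.1915,.1022],-77)
S=imaging.capture("scene");T=imaging.capture("top")
def crop(f,c,w=25):
    x,y=c; return cv2.resize(f[y-w*3//4:y+w*3//4,x-w:x+w],(400,300),interpolation=cv2.INTER_CUBIC)
cv2.imwrite("pics/d1.png",cv2.resize(np.hstack([crop(S["frame"],(342,195),35),crop(T["frame"],(180,203),35)]),None,fx=1,fy=1))
for t in("knob","knob_bore","shaft_end"):
  for p in(S,T):
    for d in models.place_of(p,t)[:5]: print(t,round(d["confidence"],2),px(p,d["at"]))
print(proj(S,[.565,.1915,.1]),proj(T,[.565,.1915,.1]))
```

```text
t 8.65 tcp [0.5648 0.1902 0.1183] yaw -77.08 z [-0.0035 -0.0023 -1.    ] J [ 34.2  24.6 -11.6  -0.  -54.  -21.2] F [ 0.02  0.09 -0.68] M [ 0.068 -0.09   0.009] g 13.8 30.0
tool shift [-0.0012 -0.0005  0.0161]
turn -0.08
knob 0.82 [261.7856 274.4832]
knob 0.81 [249.3952 176.6016]
knob 0.55 [342.2208 191.616 ]
knob 0.53 [209.408  154.9056]
knob 0.76 [296.3968 286.6176]
knob 0.57 [255.2832 165.3888]
knob 0.47 [252.7232 261.8112]
knob_bore 0.75 [260.3008 272.2944]
knob_bore 0.72 [342.8864 190.1952]
knob_bore 0.57 [211.5072 159.0144]
knob_bore 0.5 [249.8048 176.2176]
knob_bore 0.24 [ 94.4128 282.2016]
knob_bore 0.68 [256.9216 259.8144]
knob_bore 0.64 [252.416  163.6992]
knob_bore 0.52 [290.7136 289.3056]
shaft_end 0.57 [344.7808 199.4112]
[344.39998075 191.20823721] [176.23298162 202.64194629]
```

View pics/d1.png

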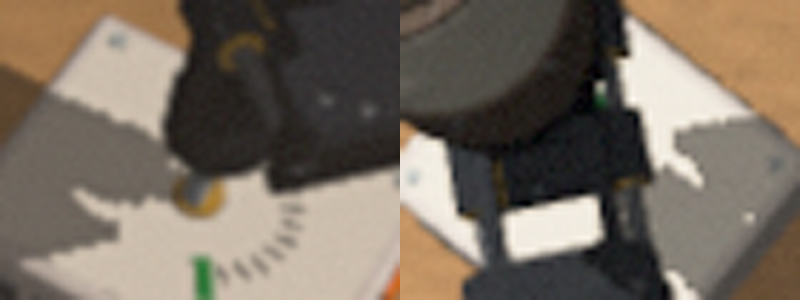

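In the scene crop (left half) the skirt hangs over the shaft, centred near crop x≈219, against x≈198 for the shaft's base. That could mean a few mm of offset along +y, so I measure it more finely.

Run:
```python
from h import *
S=imaging.capture("scene")
f=S["frame"][170:215,325:370]
im=cv2.resize(f,(600,600),interpolation=cv2.INTER_CUBIC)
# overlay: predicted skirt circle (underside) & shaft for axis hypotheses
s=r.sense();t=np.array(s["tcp_pos"]);zb=t[2]-.0202
def P(X): return tuple(int(round(v*600/45)) for v in (proj(S,X)-[325,170]+.5))
def circ(c,z,rad,col):
    cv2.polylines(im,[np.array([P([c[0]+rad*np.cos(a),c[1]+rad*np.sin(a),z]) for a in np.linspace(0,6.28,40)])],True,col,1)
circ(t[:2],zb,.021,(0,255,255));circ(t[:2],zb+.018,.021,(0,255,255))
for z in(.06,.082): circ((.565,.1915),z,.008,(0,0,255))
cv2.imwrite("pics/d2.png",im)
```

```text
(no output)
```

View pics/d2.png

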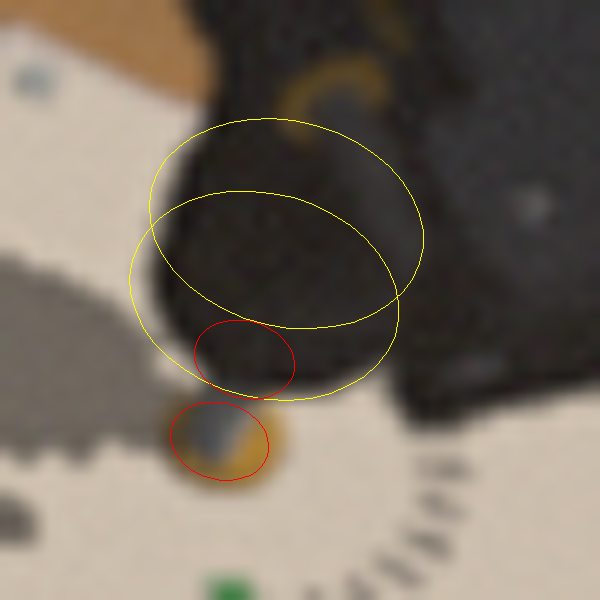

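```bash
cat > fit.py <<'E'
from h import *
from scipy.optimize import least_squares
def fit(show=False):
    S=imaging.capture("scene");s=r.sense();t=np.array(s["tcp_pos"]);zb=t[2]-.0202
    g=cv2.GaussianBlur(S["frame"],(0,0),.6).max(2).astype(float)
    x0,y0=325,170;k=8
    G=cv2.resize(g[y0:y0+45,x0:x0+45],None,fx=k,fy=k,interpolation=cv2.INTER_CUBIC)
    topx=lambda q:np.array(q)*1.
    a=np.linspace(0,2*np.pi,90)
    def hull(c):
        pts=[proj(S,[c[0]+.021*np.cos(b),c[1]+.021*np.sin(b),z]) for z in(zb,zb+.018) for b in a]
        return cv2.convexHull(np.array(pts,np.float32))[:,0]
    # edge points along normals of the left & bottom silhouette
    c=t[:2].copy()
    for it in range(4):
        H=hull(c);ctr=H.mean(0);A=[];d=[]
        for ang in np.radians(list(range(95,205,5))):  # image angle: 90 = down, 180 = left
            n=np.array([np.cos(ang),np.sin(ang)])
            sup=(H@n).max();p0=H[(H@n).argmax()]
            q=np.arange(-4,4,.1);P=p0+q[:,None]*n
            v=cv2.remap(g.astype(np.float32),P[None,:,0].astype(np.float32),P[None,:,1].astype(np.float32),cv2.INTER_CUBIC)[0]
            gr=np.diff(v);i=gr.argmax()
            if gr[i]<2: continue
            A.append(n);d.append(q[i]+.05)
        A=np.array(A);d=np.array(d)
        keep=np.abs(d-np.median(d))<1.5
        J=np.array([(proj(S,[c[0]+e[0],c[1]+e[1],zb])-proj(S,[c[0],c[1],zb]))/1e-3 for e in((1e-3,0),(0,1e-3))]).T
        sol=least_squares(lambda m:(A[keep]@J@m-d[keep]),[0,0],loss="soft_l1",f_scale=.3)
        c=c+sol.x
    print("tcp",t.round(4),"knob axis (scene)",c.round(4),"offset",(c-t[:2]).round(4),"res",np.round(sol.fun,1).tolist())
    return S,c
if __name__=="__main__":
    S,c=fit()
    h=cv2.cvtColor(S["frame"],cv2.COLOR_BGR2HSV)[195:212,330:356]
    m=cv2.inRange(h,(10,110,60),(28,255,255));ys,xs=np.nonzero(m);print("gold cols",xs.min()+330,xs.max()+330,"rows",ys.min()+195,ys.max()+195)
    print((m>0).astype(int)[::1].tolist().__str__().replace("], [","\n").replace(", ",""))
    for rad in(.01,.011): 
        q=np.array([proj(S,[.565+rad*np.cos(b),.1915+rad*np.sin(b),.061]) for b in np.linspace(0,6.28,60)]);print(rad,q.min(0),q.max(0))
E
python3 fit.py
```

```text
tcp [0.566  0.1909 0.1204] knob axis (scene) [0.5659 0.1942] offset [-0.0001  0.0033] res [0.5, 0.4, 0.1, -0.4, -0.7, -0.3, -0.1, 0.2, -0.0, 0.2, 0.1, 0.1, -0.2, -0.0, 0.2, 0.2, 0.1, 0.2, -0.0, 0.1, 0.1, -0.4]
gold cols 338 345 rows 200 205
[[00000000000000000000000000
00000000000000000000000000
00000000000000000000000000
00000000000000000000000000
00000000000000000000000000
00000000100000000000000000
00000000100000110000000000
00000000100000110000000000
00000000100001110000000000
00000000110011110000000000
00000000011111100000000000
00000000000000000000000000
00000000000000000000000000
00000000000000000000000000
00000000000000000000000000
00000000000000000000000000
00000000000000000000000000]]
0.01 [336.41467279 198.6205725 ] [345.65640901 205.95850979]
0.011 [335.95364052 198.25935149] [346.11974827 206.33117685]
```

Run:
```python
from fit import *
for i in range(4): fit()
st([.565,.1915,.1022],-77)
```

```text
tcp [0.5659 0.1909 0.1203] knob axis (scene) [0.5657 0.1942] offset [-0.0003  0.0033] res [0.4, 0.3, 0.0, -0.4, -0.8, -0.3, 0.2, -0.3, -0.3, 0.5, -0.3, 0.2, 0.8, -0.1, 0.1, 0.0, 0.1, 0.2, 0.0, 0.0, -0.1, -0.3]
tcp [0.5659 0.1909 0.1202] knob axis (scene) [0.5658 0.1941] offset [-0.0001  0.0032] res [0.3, 0.1, 0.2, -0.4, -0.8, -0.3, -0.1, 0.1, -0.1, 0.3, -0.1, 0.3, -0.2, 0.0, 0.1, 0.1, 0.5, 0.1, -0.5, 0.1, -0.0, -0.4]
tcp [0.5659 0.1909 0.1202] knob axis (scene) [0.5658 0.1942] offset [-0.0001  0.0033] res [0.5, 0.3, 0.1, -0.4, -1.0, -0.2, 0.0, -0.1, 0.1, 0.3, -0.2, 0.3, -0.3, -0.1, 0.3, -0.7, 0.4, -0.5, 0.4, 0.2, 0.2, -0.4]
tcp [0.5659 0.1909 0.1201] knob axis (scene) [0.5659 0.1944] offset [0.0001 0.0035] res [0.4, 0.2, 0.3, -0.3, -0.6, -0.3, -0.1, -0.0, -0.1, 0.5, -0.2, 0.2, 0.8, -0.1, 0.3, -0.8, 0.3, -0.6, 0.2, 0.3, 0.1, -0.5]
t 9.35 tcp [0.5659 0.1909 0.1201] yaw -77.08 z [ 1.e-04  1.e-04 -1.e+00] J [ 34.2  24.5 -11.5   0.  -54.  -21.2] F [-0.42  0.27 -0.3 ] M [ 0.093 -0.061 -0.003] g 13.9 30.0
tool shift [-0.0008  0.0007  0.0179]
turn -0.08
```

>>> apply_moves --moves '[[[0,0,0],7],[[0,0,0],7],[[0,0,0],7],[[0,0,0],7],[[0,0,0],7]]'

```text
time_s: 9.77
tcp_pos: [0.5658, 0.1909, 0.12]
ee_rot: [[-0.381, -0.924, -0.0], [-0.924, 0.381, -0.0], [0.0, 0.0, -1.0]]
wrist_force: [0.1, 0.6, -0.7]
gripper_width: 0.158
gripper_force: 30.0
```

>>> apply_moves --moves '[[[0,0,0],7],[[0,0,0],0],[[0,0,0],0],[[0,0,0],0],[[0,0,0],0]]'

```text
time_s: 10.18
tcp_pos: [0.5659, 0.1909, 0.1201]
ee_rot: [[-0.484, -0.875, 0.0], [-0.875, 0.484, -0.0], [-0.0, -0.0, -1.0]]
wrist_force: [0.6, 0.6, -0.5]
gripper_width: 0.159
gripper_force: 30.0
```

Run:
```python
from fit import *
fit();S,c=fit()
st(yaw=-77)
im=cv2.resize(S["frame"][170:215,325:370],(600,600),interpolation=cv2.INTER_CUBIC)
cv2.imwrite("pics/d3.png",im)
```

```text
tcp [0.5659 0.1909 0.1201] knob axis (scene) [0.5675 0.1948] offset [0.0017 0.004 ] res [0.0, -0.3, 0.5, -0.8, -0.4, 0.1, 0.3, 0.1, 0.1, 0.2, 0.2, -0.2, -0.7]
tcp [0.5659 0.1909 0.1201] knob axis (scene) [0.5674 0.1945] offset [0.0015 0.0036] res [0.1, -0.4, -0.5, -0.1, 0.3, -0.0, 0.1, 0.7, 0.5, -0.1, 0.4, -0.6, -1.1]
t 10.2833 tcp [0.5659 0.1909 0.1201] yaw -119.02 z [ 0. -0. -1.] J [ 34.2  24.5 -11.5   0.  -54.  -63.2] F [-0.57  0.11 -0.38] M [ 0.099 -0.052  0.03 ] g 13.8 30.0
turn -42.02
```

View pics/d3.png

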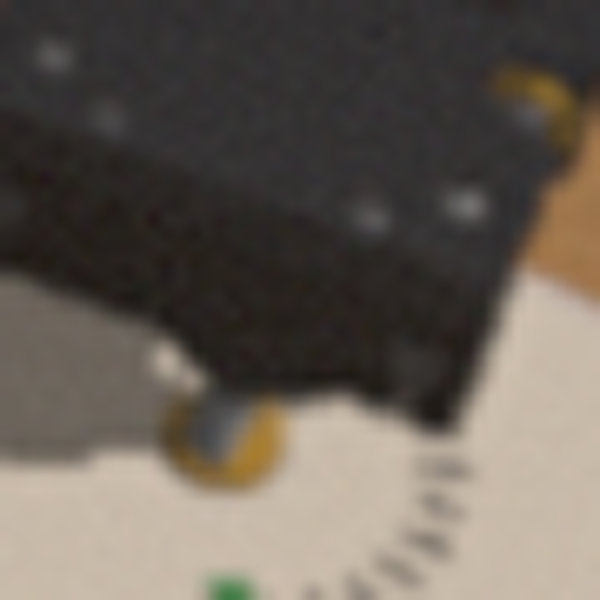

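The second view shows the skirt's bottom at crop (270,402). The shift under the turn means the knob sits about 2 mm off the tool axis, towards its pointer. The shaft's axis is therefore at about (0.564, 0.1906), which agrees with the two-camera result. I centre on that and descend in small steps.

>>> apply_moves --moves '[[[0.0032,0.0016,0.004],0],[[0,0,0.008],0],[[0,0,0.006],0],[[0,0,0],0],[[0,0,0],0]]'

```text
time_s: 10.7
tcp_pos: [0.5625, 0.1885, 0.1012]
ee_rot: [[-0.486, -0.874, -0.001], [-0.874, 0.486, -0.001], [0.002, 0.001, -1.0]]
wrist_force: [0.0, 0.0, -0.5]
gripper_width: 0.158
gripper_force: 30.0
```

>>> apply_moves --moves '[[[0,0,0.001],0],[[0,0,0.001],0],[[0,0,0],0],[[0,0,0],0],[[0,0,0],0]]'

```text
time_s: 11.12
tcp_pos: [0.563, 0.1889, 0.1002]
ee_rot: [[-0.486, -0.874, 0.0], [-0.874, 0.486, 0.0], [-0.0, -0.0, -1.0]]
wrist_force: [0.1, 0.9, -1.2]
gripper_width: 0.158
gripper_force: 30.0
```

```bash
python3 -c "
from h import *
st([.563,.1889,.0972])"
```

```text
t 11.1167 tcp [0.563  0.1889 0.1002] yaw -119.08 z [ 3.e-04  1.e-04 -1.e+00] J [ 34.2  25.5 -13.3   0.  -51.2 -63.2] F [ 0.05  0.89 -1.23] M [ 0.092 -0.046  0.006] g 13.8 30.0
tool shift [0.    0.    0.003]
```

Underside at about 0.080. I lower 1 mm at a time and watch the force.

>>> apply_moves --moves '[[[0,0,0.001],0],[[0,0,0],0],[[0,0,0],0]]'

```text
time_s: 11.37
tcp_pos: [0.5629, 0.1888, 0.099]
ee_rot: [[-0.486, -0.874, -0.0], [-0.874, 0.486, -0.0], [0.0, 0.0, -1.0]]
wrist_force: [-0.4, 0.2, -1.5]
gripper_width: 0.158
gripper_force: 30.0
```

>>> apply_moves --moves '[[[0,0,0.001],0],[[0,0,0],0],[[0,0,0],0]]'

```text
time_s: 11.62
tcp_pos: [0.5629, 0.1889, 0.098]
ee_rot: [[-0.486, -0.874, 0.0], [-0.874, 0.486, 0.0], [-0.0, -0.0, -1.0]]
wrist_force: [-0.2, 0.3, -0.4]
gripper_width: 0.157
gripper_force: 30.0
```

>>> apply_moves --moves '[[[0,0,0.001],0],[[0,0,0],0],[[0,0,0],0],[[0,0,0],0]]'

```text
time_s: 11.95
tcp_pos: [0.5631, 0.1889, 0.0972]
ee_rot: [[-0.486, -0.874, 0.0], [-0.874, 0.486, 0.0], [-0.0, -0.0, -1.0]]
wrist_force: [0.4, 1.5, 1.9]
gripper_width: 0.157
gripper_force: 30.0
```

Light contact of about 2.5 N at the expected riding height. I sweep slowly counterclockwise about the knob's axis.

>>> apply_moves --moves '[[[0,-0.0001,0.0004],-3],[[0,-0.0001,0],-3],[[0,-0.0001,0],-3],[[0,0,0],0]]'

```text
time_s: 12.28
tcp_pos: [0.5637, 0.1893, 0.0971]
ee_rot: [[-0.342, -0.94, 0.001], [-0.94, 0.342, 0.001], [-0.001, -0.001, -1.0]]
wrist_force: [-0.6, 0.7, 0.6]
gripper_width: 0.159
gripper_force: 30.0
```

>>> apply_moves --moves '[[[0,-0.0001,0],-3],[[0,-0.0001,0],-3],[[0,-0.0001,0],-3],[[0,0,0],0]]'

```text
time_s: 12.62
tcp_pos: [0.5639, 0.1891, 0.097]
ee_rot: [[-0.192, -0.981, 0.001], [-0.981, 0.192, 0.001], [-0.001, -0.001, -1.0]]
wrist_force: [-0.7, 2.8, 0.5]
gripper_width: 0.162
gripper_force: 30.0
```

>>> apply_moves --moves '[[[0,-0.0001,0],-3],[[0,-0.0001,0],-3],[[0,0,0],0]]'

```text
time_s: 12.87
tcp_pos: [0.564, 0.189, 0.0969]
ee_rot: [[-0.09, -0.996, 0.001], [-0.996, 0.09, 0.001], [-0.001, -0.001, -1.0]]
wrist_force: [0.4, 2.0, 0.6]
gripper_width: 0.156
gripper_force: 30.0
```

>>> apply_moves --moves '[[[0,0,0.0006],0],[[0,0,0],0],[[0,0,0],0],[[0,0,0],0]]'

```text
time_s: 13.2
tcp_pos: [0.564, 0.1889, 0.0964]
ee_rot: [[-0.089, -0.996, 0.001], [-0.996, 0.089, 0.001], [-0.001, -0.001, -1.0]]
wrist_force: [-0.8, 3.1, 3.3]
gripper_width: 0.158
gripper_force: 30.0
```

>>> apply_moves --moves '[[[0,-0.0001,0],-2.5],[[0,-0.0001,0],-2.5],[[0,0,0],0]]'

```text
time_s: 13.45
tcp_pos: [0.5642, 0.1889, 0.0964]
ee_rot: [[-0.001, -1.0, 0.001], [-1.0, 0.001, 0.001], [-0.001, -0.001, -1.0]]
wrist_force: [0.6, 2.3, 3.8]
gripper_width: 0.157
gripper_force: 30.0
```

```bash
python3 -c "
from h import *
for i in range(4):
  imaging.capture('top');st()"
```

```text
t 13.5 tcp [0.5642 0.1889 0.0963] yaw -90.15 z [ 8.e-04  6.e-04 -1.e+00] J [ 34.1  25.8 -13.4  -0.  -50.8 -34.2] F [0.58 3.03 3.61] M [ 1.037 -0.03  -0.023] g 13.7 30.0
t 13.55 tcp [0.5642 0.1889 0.0963] yaw -90.16 z [ 8.e-04  6.e-04 -1.e+00] J [ 34.1  25.8 -13.4  -0.  -50.8 -34.2] F [-0.75  3.05  2.92] M [ 1.08   0.017 -0.039] g 13.6 30.0
t 13.6 tcp [0.5642 0.1889 0.0963] yaw -90.14 z [ 9.e-04  6.e-04 -1.e+00] J [ 34.1  25.8 -13.4  -0.  -50.8 -34.2] F [-0.03  3.1   2.04] M [ 1.139 -0.031 -0.014] g 13.9 30.0
t 13.65 tcp [0.5642 0.1889 0.0963] yaw -90.13 z [ 8.e-04  6.e-04 -1.e+00] J [ 34.1  25.8 -13.4  -0.  -50.8 -34.2] F [0.02 3.43 1.86] M [ 1.184  0.    -0.042] g 13.8 30.0
```

Fz is about 3 N, so the knob is riding. Fy of +3 N says it should move a little towards +y. I relieve that.

>>> apply_moves --moves '[[[-0.0007,0,0],0],[[0,0,0],0],[[0,0,0],0],[[0,0,0],0]]'

```text
time_s: 13.98
tcp_pos: [0.5641, 0.1891, 0.0962]
ee_rot: [[-0.002, -1.0, 0.0], [-1.0, 0.002, -0.0], [0.0, -0.0, -1.0]]
wrist_force: [0.9, 0.9, 3.4]
gripper_width: 0.159
gripper_force: 30.0
```

```bash
python3 -c "
from h import *
for i in range(3):
  imaging.capture('top');st()"
```

```text
t 14.0333 tcp [0.564  0.1891 0.0962] yaw -90.09 z [ 3.e-04 -2.e-04 -1.e+00] J [ 34.1  25.8 -13.4   0.  -50.8 -34.2] F [1.1  1.23 2.8 ] M [ 0.478 -0.296  0.024] g 13.6 30.0
t 14.0833 tcp [0.564  0.1891 0.0961] yaw -90.09 z [ 2.e-04 -3.e-04 -1.e+00] J [ 34.1  25.8 -13.4   0.  -50.8 -34.2] F [1.13 0.52 4.42] M [ 0.435 -0.357 -0.007] g 13.6 30.0
t 14.1333 tcp [0.564  0.1891 0.0962] yaw -90.09 z [ 3.e-04 -2.e-04 -1.e+00] J [ 34.1  25.8 -13.4   0.  -50.8 -34.2] F [1.4  1.56 2.76] M [ 0.38  -0.318 -0.013] g 13.5 30.0
```

>>> apply_moves --moves '[[[-0.0003,-0.0003,0],0],[[0,-0.0001,0],-2.5],[[0,-0.0001,0],-2.5],[[0,0,0],0]]'

```text
time_s: 14.47
tcp_pos: [0.5642, 0.1894, 0.096]
ee_rot: [[0.086, -0.996, -0.001], [-0.996, -0.086, -0.0], [0.0, 0.001, -1.0]]
wrist_force: [0.4, -0.3, 3.9]
gripper_width: 0.159
gripper_force: 30.0
```

>>> apply_moves --moves '[[[0,-0.0001,0],-2.5],[[0,-0.0001,0],-2.5],[[0,0,0],0]]'

```text
time_s: 14.72
tcp_pos: [0.5643, 0.1895, 0.096]
ee_rot: [[0.172, -0.985, -0.001], [-0.985, -0.172, -0.0], [0.0, 0.001, -1.0]]
wrist_force: [-0.7, 1.2, 3.6]
gripper_width: 0.156
gripper_force: 30.0
```

>>> apply_moves --moves '[[[0,-0.0001,0],-2.5],[[0,-0.0001,0],-2.5],[[0,0,0],0]]'

```text
time_s: 14.97
tcp_pos: [0.5645, 0.1896, 0.096]
ee_rot: [[0.256, -0.967, -0.001], [-0.967, -0.256, -0.0], [0.0, 0.001, -1.0]]
wrist_force: [-0.6, 1.6, 3.5]
gripper_width: 0.159
gripper_force: 30.0
```

```bash
python3 -c "
from h import *
for i in range(2):
  imaging.capture('top');st()"
```

```text
t 15.0167 tcp [0.5645 0.1896 0.096 ] yaw -75.22 z [-6.e-04 -2.e-04 -1.e+00] J [ 34.1  25.9 -13.2  -0.  -50.9 -19.3] F [-0.67  1.5   3.15] M [ 0.575  0.081 -0.004] g 13.7 30.0
t 15.0667 tcp [0.5645 0.1896 0.096 ] yaw -75.21 z [-6.e-04 -2.e-04 -1.e+00] J [ 34.1  25.9 -13.2  -0.  -50.9 -19.3] F [-0.6   1.75  3.03] M [ 0.519  0.124 -0.022] g 13.8 30.0
```

No drop up to a pointer angle of 105°, and the first part of that sweep was side-loaded. I trim sideways and sweep back clockwise.

>>> apply_moves --moves '[[[-0.0004,0,0],0],[[0,0.0001,0],2.5],[[0,0.0001,0],2.5],[[0,0.0001,0],2.5],[[0,0,0],0]]'

```text
time_s: 15.48
tcp_pos: [0.5638, 0.1894, 0.0958]
ee_rot: [[0.127, -0.992, -0.001], [-0.992, -0.127, -0.001], [0.001, 0.002, -1.0]]
wrist_force: [-1.0, 0.0, 4.0]
gripper_width: 0.148
gripper_force: 30.0
```

>>> apply_moves --moves '[[[0,0.0001,0],2.5],[[0,0.0001,0],2.5],[[0,0.0001,0],2.5],[[0,0,0],0]]'

```text
time_s: 15.82
tcp_pos: [0.5635, 0.1893, 0.0958]
ee_rot: [[-0.002, -1.0, -0.001], [-1.0, 0.002, -0.001], [0.001, 0.001, -1.0]]
wrist_force: [-0.9, -0.2, 3.8]
gripper_width: 0.158
gripper_force: 30.0
```

>>> apply_moves --moves '[[[0,0.0001,0],2.5],[[0,0.0001,0],2.5],[[0,0,0],0]]'

```text
time_s: 16.07
tcp_pos: [0.5633, 0.1894, 0.0958]
ee_rot: [[-0.088, -0.996, -0.001], [-0.996, 0.088, -0.001], [0.001, 0.001, -1.0]]
wrist_force: [-1.7, -0.7, 3.0]
gripper_width: 0.159
gripper_force: 30.0
```

```bash
python3 -c "
from h import *
for i in range(2):
  imaging.capture('top');st()"
```

```text
t 16.1167 tcp [0.5633 0.1894 0.0958] yaw -94.98 z [-0.0014 -0.001  -1.    ] J [ 34.2  25.8 -13.4   0.  -50.9 -39.2] F [-0.83 -1.52  3.43] M [-0.218  0.358  0.051] g 13.8 30.0
t 16.1667 tcp [0.5634 0.1895 0.0958] yaw -94.98 z [-0.0013 -0.001  -1.    ] J [ 34.2  25.8 -13.4   0.  -50.9 -39.2] F [-1.3  -1.48  3.6 ] M [-0.265  0.338  0.054] g 13.5 30.0
```

>>> apply_moves --moves '[[[0.0002,0.0003,0],0],[[0,0.0001,0],2.5],[[0,0.0001,0],2.5],[[0,0.0001,0],2.5],[[0,0,0],0]]'

```text
time_s: 16.58
tcp_pos: [0.5631, 0.1896, 0.0959]
ee_rot: [[-0.218, -0.976, -0.0], [-0.976, 0.218, -0.0], [0.0, 0.0, -1.0]]
wrist_force: [-0.7, -1.0, 4.3]
gripper_width: 0.161
gripper_force: 30.0
```

>>> apply_moves --moves '[[[0,0.0001,0],2.5],[[0,0.0001,0],2.5],[[0,0.0001,0],2.5],[[0,0,0],0]]'

```text
time_s: 16.92
tcp_pos: [0.5628, 0.1898, 0.0959]
ee_rot: [[-0.342, -0.94, -0.0], [-0.94, 0.342, -0.0], [0.0, 0.0, -1.0]]
wrist_force: [-0.6, 0.0, 3.2]
gripper_width: 0.163
gripper_force: 30.0
```

>>> apply_moves --moves '[[[0,0.0001,0],2.5],[[0,0.0001,0],2.5],[[0,0.0001,0],2.5],[[0,0,0],0]]'

```text
time_s: 17.25
tcp_pos: [0.5626, 0.1901, 0.0958]
ee_rot: [[-0.462, -0.887, -0.0], [-0.887, 0.462, 0.0], [-0.0, 0.0, -1.0]]
wrist_force: [0.2, 0.8, -1.1]
gripper_width: 0.158
gripper_force: 30.0
```

```bash
python3 -c "
from h import *
for i in range(2):
  imaging.capture('top');st()"
```

```text
t 17.3 tcp [0.5628 0.1903 0.0956] yaw -117.44 z [ 4.e-04  8.e-04 -1.e+00] J [ 34.3  25.8 -13.5  -0.  -50.7 -61.7] F [ 0.75  0.12 -0.39] M [ 0.393 -0.285  0.04 ] g 14.0 30.0
t 17.35 tcp [0.5628 0.1904 0.0954] yaw -117.45 z [ 2.e-04  8.e-04 -1.e+00] J [ 34.3  25.8 -13.5  -0.  -50.7 -61.7] F [ 1.4   1.13 -0.3 ] M [ 0.28  -0.256 -0.03 ] g 13.9 30.0
```

Fz dropped to about -0.5, so the flats matched at a pointer angle of about 62°. I lower gently.

>>> apply_moves --moves '[[[0,0,0.001],0],[[0,0,0.001],0],[[0,0,0],0],[[0,0,0],0]]'

```text
time_s: 17.68
tcp_pos: [0.5628, 0.1903, 0.0939]
ee_rot: [[-0.463, -0.887, 0.0], [-0.887, 0.463, 0.0], [-0.001, -0.0, -1.0]]
wrist_force: [0.7, 1.7, -0.1]
gripper_width: 0.161
gripper_force: 30.0
```

```bash
python3 -c "
from h import *
imaging.capture('top');st()"
```

```text
t 17.7333 tcp [0.5628 0.1903 0.0939] yaw -117.56 z [ 3.e-04  4.e-04 -1.e+00] J [ 34.3  25.9 -13.6  -0.  -50.5 -61.8] F [ 0.39  1.76 -1.38] M [ 0.562 -0.351 -0.042] g 13.9 30.0
```

>>> apply_moves --moves '[[[0,0,0.001],0],[[0,0,0.001],0],[[0,0,0],0]]'

```text
time_s: 17.98
tcp_pos: [0.563, 0.1902, 0.0921]
ee_rot: [[-0.463, -0.886, 0.001], [-0.886, 0.463, 0.0], [-0.001, -0.0, -1.0]]
wrist_force: [1.5, 1.7, 0.6]
gripper_width: 0.16
gripper_force: 30.0
```

>>> apply_moves --moves '[[[0,0,0.001],0],[[0,0,0.001],0],[[0,0,0],0]]'

```text
time_s: 18.23
tcp_pos: [0.563, 0.1902, 0.0901]
ee_rot: [[-0.463, -0.886, 0.001], [-0.886, 0.463, 0.0], [-0.001, -0.0, -1.0]]
wrist_force: [0.6, 1.8, -0.0]
gripper_width: 0.157
gripper_force: 30.0
```

>>> apply_moves --moves '[[[0,0,0.001],0],[[0,0,0.0005],0],[[0,0,0],0],[[0,0,0],0]]'

```text
time_s: 18.57
tcp_pos: [0.5629, 0.1902, 0.0887]
ee_rot: [[-0.463, -0.886, 0.001], [-0.886, 0.463, 0.0], [-0.001, -0.0, -1.0]]
wrist_force: [1.6, 1.8, -0.0]
gripper_width: 0.159
gripper_force: 30.0
```

```bash
python3 -c "
from h import *
imaging.capture('top');st()"
```

```text
t 18.6167 tcp [0.5629 0.1902 0.0886] yaw -117.58 z [ 6.e-04  4.e-04 -1.e+00] J [ 34.3  26.2 -13.9  -0.  -49.8 -61.8] F [1.41 3.35 1.02] M [ 0.908 -0.47  -0.065] g 13.6 30.0
```

>>> apply_moves --moves '[[[-0.0005,0,0.0005],0],[[0,0,0.001],0],[[0,0,0.0006],0],[[0,0,0],0],[[0,0,0],0]]'

```text
time_s: 19.03
tcp_pos: [0.5628, 0.1904, 0.0863]
ee_rot: [[-0.463, -0.886, -0.0], [-0.886, 0.463, -0.0], [0.0, 0.0, -1.0]]
wrist_force: [0.9, 2.2, 0.1]
gripper_width: 0.157
gripper_force: 30.0
```

```bash
python3 -c "
from h import *
imaging.capture('top');st();imaging.capture('top');st()"
```

```text
t 19.0833 tcp [0.5628 0.1904 0.0863] yaw -117.58 z [-4.e-04 -2.e-04 -1.e+00] J [ 34.3  26.4 -14.   -0.  -49.6 -61.9] F [1.03 0.98 0.04] M [ 0.71  -0.366  0.019] g 13.6 30.0
t 19.1333 tcp [0.5628 0.1904 0.0864] yaw -117.58 z [-3.e-04 -1.e-04 -1.e+00] J [ 34.3  26.4 -14.   -0.  -49.6 -61.9] F [ 1.22  2.13 -1.  ] M [ 0.738 -0.409  0.004] g 13.8 30.0
```

Underside at about 0.066. I seat it slightly further, then turn clockwise about the knob's axis.

>>> apply_moves --moves '[[[-0.0002,0,0.0006],0],[[0,0,0],0],[[0,0.0001,0],3],[[0,0.0001,0],3],[[0,0.0001,0],3]]'

```text
time_s: 19.55
tcp_pos: [0.5624, 0.1906, 0.0856]
ee_rot: [[-0.598, -0.801, -0.001], [-0.801, 0.598, -0.0], [0.001, 0.001, -1.0]]
wrist_force: [-0.4, 3.7, -0.2]
gripper_width: 0.158
gripper_force: 30.0
```

>>> apply_moves --moves '[[[0,0.0001,0],3],[[0,0.0001,0],3],[[0,0.0001,0],3],[[0,0.0001,0],3],[[0,0.0001,0],3]]'

```text
time_s: 19.97
tcp_pos: [0.5624, 0.1912, 0.0857]
ee_rot: [[-0.785, -0.62, 0.0], [-0.62, 0.785, -0.0], [0.0, -0.0, -1.0]]
wrist_force: [1.3, 1.4, 0.2]
gripper_width: 0.157
gripper_force: 30.0
```

```bash
python3 -c "
from h import *
imaging.capture('top');st();imaging.capture('top');st()"
```

```text
t 20.0167 tcp [0.5624 0.1912 0.0857] yaw -141.78 z [-0.e+00 -1.e-04 -1.e+00] J [ 34.4  26.4 -14.1   0.  -49.5 -86.2] F [ 0.26  1.89 -0.64] M [ 0.66  -0.46   0.114] g 13.6 30.0
t 20.0667 tcp [0.5624 0.1912 0.0857] yaw -141.54 z [-0. -0. -1.] J [ 34.4  26.4 -14.1   0.  -49.5 -85.9] F [ 0.99  1.6  -1.75] M [ 0.732 -0.469  0.123] g 13.8 30.0
```

>>> apply_moves --moves '[[[0,0.0002,0],3],[[0,0.0001,0],3],[[0,0.0001,0],3],[[0,0.0002,0],3],[[0,0.0001,0],3]]'

```text
time_s: 20.48
tcp_pos: [0.5623, 0.1915, 0.0858]
ee_rot: [[-0.918, -0.397, 0.001], [-0.397, 0.918, -0.0], [-0.0, -0.001, -1.0]]
wrist_force: [1.2, 1.7, -1.6]
gripper_width: 0.158
gripper_force: 30.0
```

>>> apply_moves --moves '[[[0,0.0001,0],3],[[0,0.0001,0],3],[[0,0.0001,0],3],[[0,0.0001,0],3],[[0,0.0001,0],3]]'

```text
time_s: 20.9
tcp_pos: [0.5623, 0.1918, 0.0859]
ee_rot: [[-0.989, -0.146, 0.001], [-0.146, 0.989, -0.001], [-0.001, -0.001, -1.0]]
wrist_force: [1.5, 0.1, -1.5]
gripper_width: 0.154
gripper_force: 30.0
```

>>> apply_moves --moves '[[[0,0.0001,0],3],[[0,0.0001,0],3],[[0,0.0001,0],3],[[0,0,0],0],[[0,0,0],0]]'

```text
time_s: 21.32
tcp_pos: [0.5623, 0.192, 0.0859]
ee_rot: [[-1.0, 0.008, 0.001], [0.008, 1.0, -0.001], [-0.001, -0.001, -1.0]]
wrist_force: [3.2, -1.1, -2.2]
gripper_width: 0.16
gripper_force: 30.0
```

```bash
python3 -c "
from h import *
imaging.capture('top');st();imaging.capture('top');st(yaw=175.9)"
```

```text
t 21.3667 tcp [0.5623 0.1921 0.0859] yaw 179.54 z [ 7.e-04 -5.e-04 -1.e+00] J [ 3.45e+01  2.64e+01 -1.41e+01  1.00e-01 -4.94e+01 -1.25e+02] F [ 3.87 -1.26 -1.88] M [-0.316 -1.398  0.095] g 13.9 30.0
t 21.4167 tcp [0.5623 0.1921 0.086 ] yaw 179.52 z [ 7.e-04 -5.e-04 -1.e+00] J [ 3.45e+01  2.64e+01 -1.41e+01  1.00e-01 -4.94e+01 -1.25e+02] F [ 3.17 -1.12 -0.55] M [-0.403 -1.476  0.117] g 13.5 30.0
turn 3.62
```

>>> apply_moves --moves '[[[-0.0006,-0.0003,0],2],[[0,0,0],2],[[0,0,0],0],[[0,0,0],0]]'

```text
time_s: 21.75
tcp_pos: [0.5624, 0.1921, 0.0859]
ee_rot: [[-0.997, 0.078, -0.0], [0.078, 0.997, -0.0], [0.0, -0.0, -1.0]]
wrist_force: [2.8, -0.5, -1.1]
gripper_width: 0.155
gripper_force: 30.0
```

```bash
python3 -c "
from h import *
imaging.capture('top');st();imaging.capture('top');st(yaw=175.9)"
```

```text
t 21.8 tcp [0.5624 0.1921 0.0858] yaw 175.5 z [-0.e+00 -1.e-04 -1.e+00] J [  34.5   26.5  -14.     0.   -49.5 -129. ] F [ 3.17 -0.46 -0.59] M [-0.072 -1.037  0.107] g 13.9 30.0
t 21.85 tcp [0.5624 0.1921 0.0858] yaw 175.49 z [-0.e+00 -1.e-04 -1.e+00] J [  34.5   26.5  -14.     0.   -49.5 -129. ] F [ 3.58 -0.9  -0.42] M [-0.094 -1.07   0.102] g 13.6 30.0
turn -0.41
```

>>> apply_moves --moves '[[[-0.0003,0.0001,0],1.5],[[0,0,0],1.5],[[0,0,0],0],[[0,0,0],0]]'

```text
time_s: 22.18
tcp_pos: [0.5625, 0.1921, 0.0858]
ee_rot: [[-0.991, 0.131, -0.0], [0.131, 0.991, -0.0], [0.0, -0.0, -1.0]]
wrist_force: [1.3, -0.8, -0.6]
gripper_width: 0.156
gripper_force: 30.0
```

```bash
python3 -c "
from h import *
imaging.capture('top');st();imaging.capture('top');st(yaw=175.9)"
```

```text
t 22.2333 tcp [0.5625 0.1922 0.0858] yaw 172.48 z [-5.e-04 -2.e-04 -1.e+00] J [  34.5   26.5  -14.    -0.   -49.5 -132. ] F [ 1.46  0.11 -0.82] M [-0.139 -0.771  0.079] g 13.7 30.0
t 22.2833 tcp [0.5625 0.1921 0.0858] yaw 172.47 z [-5.e-04 -3.e-04 -1.e+00] J [  34.5   26.5  -14.    -0.   -49.5 -132. ] F [ 2.87 -1.23  0.18] M [-0.014 -0.787  0.101] g 13.5 30.0
turn -3.43
```

>>> apply_moves --moves '[[[-0.0002,0,0],1.5],[[0,0,0],1.5],[[0,0,0],0],[[0,0,0],0]]'

```text
time_s: 22.62
tcp_pos: [0.5626, 0.1922, 0.0857]
ee_rot: [[-0.983, 0.183, -0.001], [0.183, 0.983, -0.0], [0.001, -0.0, -1.0]]
wrist_force: [1.1, 0.2, -0.6]
gripper_width: 0.154
gripper_force: 30.0
```

```bash
python3 -c "
from h import *
imaging.capture('top');st();imaging.capture('top');st(yaw=175.9)"
```

```text
t 22.6667 tcp [0.5626 0.1922 0.0857] yaw 169.46 z [-7.e-04 -2.e-04 -1.e+00] J [  34.4   26.5  -14.    -0.   -49.5 -135. ] F [ 1.62 -0.28 -1.2 ] M [ 0.042 -0.512  0.161] g 13.9 30.0
t 22.7167 tcp [0.5626 0.1922 0.0857] yaw 169.46 z [-7.e-04 -2.e-04 -1.e+00] J [  34.4   26.5  -14.    -0.   -49.5 -135. ] F [ 0.72  0.15 -0.81] M [ 0.107 -0.441  0.143] g 14.1 30.0
turn -6.44
```

>>> apply_moves --moves '[[[0,0,0],2],[[0,0,0],0],[[0,0,0],0]]'

```text
time_s: 22.97
tcp_pos: [0.5626, 0.1922, 0.0857]
ee_rot: [[-0.976, 0.217, -0.001], [0.217, 0.976, -0.0], [0.001, -0.0, -1.0]]
wrist_force: [0.3, -0.8, 0.6]
gripper_width: 0.156
gripper_force: 30.0
```

```bash
python3 -c "
from h import *
for i in range(3): imaging.capture('top');st()"
```

```text
t 23.0167 tcp [0.5626 0.1922 0.0857] yaw 167.47 z [-6.e-04 -2.e-04 -1.e+00] J [  34.4   26.5  -14.    -0.   -49.5 -137. ] F [ 0.66 -0.63 -0.84] M [ 0.141 -0.421  0.131] g 13.6 30.0
t 23.0667 tcp [0.5627 0.1922 0.0857] yaw 167.46 z [-6.e-04 -2.e-04 -1.e+00] J [  34.4   26.5  -14.    -0.   -49.5 -137. ] F [ 0.72  0.68 -1.21] M [ 0.155 -0.355  0.089] g 13.5 30.0
t 23.1167 tcp [0.5626 0.1922 0.0857] yaw 167.45 z [-6.e-04 -2.e-04 -1.e+00] J [  34.4   26.5  -14.    -0.   -49.5 -137. ] F [ 0.37  0.35 -1.13] M [ 0.14  -0.306  0.144] g 13.8 30.0
```

Expected stop angle reached. I open, back off straight up, and look.

>>> apply_moves --moves '[[[0,0,0],0],[[0,0,0],0],[[0,0,0],0],[[0,0,0],0],[[0,0,0],0]]' --hand 0.05

```text
time_s: 23.53
tcp_pos: [0.5628, 0.1922, 0.0859]
ee_rot: [[-0.976, 0.218, -0.0], [0.218, 0.976, -0.0], [0.0, -0.0, -1.0]]
wrist_force: [0.4, 0.6, 0.1]
gripper_width: 0.453
gripper_force: 0.0
```

>>> apply_moves --moves '[[[0,0,-0.01],0],[[0,0,-0.03],0],[[0,0,-0.04],0],[[0,0,-0.04],0],[[0,0,-0.03],0]]'

```text
time_s: 23.95
tcp_pos: [0.5637, 0.1923, 0.2405]
ee_rot: [[-0.976, 0.217, 0.004], [0.217, 0.976, 0.002], [-0.004, 0.003, -1.0]]
wrist_force: [1.1, 0.4, 0.1]
gripper_width: 0.572
gripper_force: 0.0
```

>>> apply_moves --moves '[[[0.04,0,0],0],[[0.04,0,0],0],[[0.04,0,0],0],[[0.02,0,0],0],[[0,0,0],0]]'

```text
time_s: 24.37
tcp_pos: [0.423, 0.2227, 0.2374]
ee_rot: [[-0.977, 0.215, 0.0], [0.215, 0.977, 0.002], [-0.0, 0.002, -1.0]]
wrist_force: [-0.2, 0.8, -0.4]
gripper_width: 0.575
gripper_force: 0.0
```

Run:
```python
from h import *
S=imaging.capture("scene");T=imaging.capture("top");st()
def crop(f,c,w=25):
    x,y=c; return cv2.resize(f[y-w*3//4:y+w*3//4,x-w:x+w],(400,300),interpolation=cv2.INTER_CUBIC)
cv2.imwrite("pics/e1.png",np.hstack([crop(S["frame"],(342,205),28),crop(T["frame"],(180,203),28)]))
```

```text
t 24.4667 tcp [0.426  0.2231 0.2372] yaw 167.52 z [ 0.0019  0.0015 -1.    ] J [  47.1    7.1  -17.8    0.   -65.  -149.5] F [ 0.23  0.17 -0.34] M [ 0.049 -0.213 -0.013] g 50.1 0.0
```

View pics/e1.png

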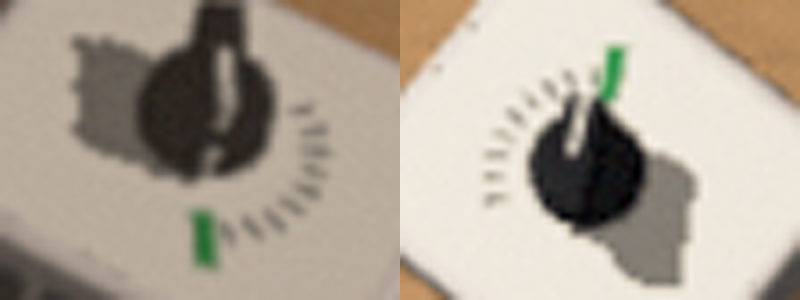

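The knob is seated low on the shaft, with its white line pointing at the green mark in both views (top line crop (574,152)→(584,108)). I check the angle and height numerically.

Run:
```python
from seg import *
S=imaging.capture("scene");T=imaging.capture("top")
for p,o,y0 in((S,(314,184),0),(T,(152,182),0)):
    G=cv2.resize(p["frame"][o[1]:o[1]+42,o[0]:o[0]+56],None,fx=8,fy=8,interpolation=cv2.INTER_CUBIC)
    # white line blob inside knob
    m=models.cut_out(p,"knob")
    hv=[d for d in m if abs(np.nonzero(d["region"])[1].mean()-(343 if p is S else 178))<10]
    reg=hv[0]["region"].astype(np.uint8) if hv else None
    R=cv2.resize(reg[o[1]:o[1]+42,o[0]:o[0]+56],None,fx=8,fy=8)
    R=cv2.erode(R,np.ones((17,17)))
    w=((G.min(2)>90)&(R>0)).astype(np.uint8)
    n,l,st_,c=cv2.connectedComponentsWithStats(w)
    for i in range(1,n):
        if st_[i,4]<60: continue
        ys,xs=np.nonzero(l==i);q=np.c_[xs,ys].astype(np.float32)
        vx,vy,cx,cy=cv2.fitLine(q,cv2.DIST_L2,0,.01,.01)[:,0];L=25
        A,B=[ray(p,((cx+s*vx*L)/8+o[0],(cy+s*vy*L)/8+o[1]),.104)[:2] for s in(-1,1)]
        d=B-A; d=d if d[0]>0 else -d
        print("blob",st_[i],"angle",np.degrees(np.arctan2(d[1],d[0])).round(1))
t=tri((S,T),((345.9,191.7),(176.4,203.3)));print("bar top middle",t)
for z in(.104,.116): print(z,ray(S,(345.9,191.7),z)[:2],ray(T,(176.4,203.3),z)[:2])
g=np.mean([[.6043,.1876],[.6013,.1872]],0)
for A in((.5645,.1914),(.564,.1906)): print("green dir",np.degrees(np.arctan2(g[1]-A[1],g[0]-A[0])))
```

```text
blob [ 243   54   22   87 1302] angle -8.7
blob [233 169  11  15 111] angle -32.0
blob [ 184  112   31   64 1143] angle -11.9
bar top middle [0.56423881 0.19338826 0.09721583]
0.104 [0.56952914 0.19305093] [0.56263249 0.19030093]
0.116 [0.5788468  0.18897972] [0.56047029 0.18820457]
green dir -5.962278405386128
green dir -4.714754518704911
```

The pointer is at about -10° and the mark at about -6°, so it is within 0.2 rad. The knob's height and axis match fully home, and the gripper is clear. I hand in.

```bash
python3 -c "
from h import *
print(r.finish_job())"
```

```text
the job is handed in; nothing more can be done
None
```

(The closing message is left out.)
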